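# Load the flat-lapping machine

## Robot

A 6-joint arm with a two-finger parallel gripper is mounted at the origin on the work surface. World frame = base frame: x ahead of the robot, y to its left, z up, the work surface at z = 0. Lengths are in m, angles in degrees, forces in N, time in s.
With the tool pointing down it reaches from about 0.4 to 0.825 m from the base axis. Payload 7 kg.
Tool frame: the origin (TCP) lies at the very end of the fingers, on their centre line; the grasp point (between the pads) lies 19 mm behind it; z points along the fingers, y is the line along which they close (so a half turn about z gives the same grasp; the last joint's range is limited). The gripper opens to 88 mm and grips with 3 to 60 N. Pads are 19 mm wide; open, the fingers measure 130 mm over their backs; the gripper's body (78 mm by 193 mm) begins 47 mm behind the grasp point.
Start: joints at [-56.946, 20.546, 0.682, 0, -70.136, -16.507], TCP at [0.192, -0.647, 0.227] pointing down, gripper open.
Joint ranges: [-176.03, 176.03], [-82.01, 121.73], [-58.28, 71.71], [-173.87, 95.51], [-174.79, -0.11], [-173.66, 173.66]. Speed limits (degrees/s): [136.94, 136.94, 172.46, 180, 180, 180].

## Interface

Orientations are given as [roll, pitch, yaw] about the fixed x, y, z axes, in that order (R = Rz(yaw) Ry(pitch) Rx(roll)).
In Python, from plant import ctrl gives the robot as it stands.
- The arm moves only by the tool carry_out, never from a script. Its argument "deltas" is a list that holds one entry, the list of rows, each a list of 5 numbers: the shift along the tool's x, y, z scaled (see below), then the turn about the tool's z scaled (see below), then the opening, from -1 (shut) to 1 (fully open). A call has 1 to 5 rows; each row is the pose to reach, as a shift and turn from the pose commanded when the call began, along the tool's axes at that moment, turning the shorter way round; what a row does not reach only later rows make up. The controller multiplies each number of a shift by 20 cm and each number of a turn by 2 pi rad. A row lasts 1/10 s, in which the tool goes at most 50 mm and 8.59 degrees, less where a joint would pass 70% of its speed; a pose out of reach is approached as far as the arm can. A call with a number of a shift or a turn outside -1 to 1 is refused whole. A call with a gripper value outside its range is refused whole. The fingers move at their own pace and stop on an object; the grip force is fixed at half the most. Time passes only in rows, so rows that repeat a pose let the fingers close. It gives the time, the measured TCP pose, the force, the opening and the grip force at its end, in the units of the state.
- ctrl.get_obs(): the state, without advancing time (a new reading comes with each control period).
- ctrl.snapshot(name): name is "side" or "top"; returns a dict with "color" (420x560x3 uint8, red, green, blue), "camera_matrix" (3x3 intrinsics, pixels), "R" (3x3) and "t" (3): a world point X has camera coordinates R X + t. Camera axes: x right, y down, z forward; pixel columns grow to the right and rows downward; lengths in m; the calibration is good to about 2 mm. A picture is of the moment at which its call begins. There is no depth.
- ctrl.close_job(): hands the job in; it is judged then, once.
Trained networks look in a picture, given as the dict that the camera call returned (one of the last four; its "shot" number tells which), for a name from the list of things; names that differ only in an ending like _2 or _b are one class to them, and where a whole thing is asked for, a point or a joint stands for the part that bears it (a point fixed in the world has none). Each returns a list of dicts, best first, with "p" (0 to 1); they miss things now and then, are a little off and sometimes report something else, mostly with a low value. They report only what shows in the picture. A call takes as long as a camera call. They do not tell look-alikes from the thing itself.
- ctrl.search_frame(picture, name): "centre" ([column, row] in pixels, amid what is visible of it).
- ctrl.silhouettes(picture, name): "mask" (420x560 bool, what is visible of it) and "centre" ([column, row] in pixels, amid what is visible of it).
- ctrl.spot_point(picture, name): "centre" ([column, row] in pixels: a listed point, or the origin of a listed thing).
The state is a dict: "clock": time; "joint_pos": joint angles; "qvel": joint speeds; "tau": joint torques, N m; "tool_pos": TCP position; "orientation": TCP orientation; "force": force on the tool from outside, world axes, zero at the start; "moment": the same for the moment, N m; "opening": finger opening in m; "gripper_force": force on a finger pad.
Only numpy, scipy, OpenCV 4.12 (cv2) and the standard library are available. Lean on these libraries where they do the work, as an engineer would, in place of code of your own. Each camera call takes 0.05 s, during which the arm holds its last target. There are 200 camera calls.

## Task

Load the lapping machine: lay each of the three parts from the green rubber mat flat on the lap plate, in the conditioning ring whose carrier opening has its outline (seal ring, square plate, figure-of-eight plate). The heavy seal ring runs under its own weight; on each of the two light aluminium plates stand the steel weight of the same outline, knob up, centred on the plate and in line with it. Set everything down gently, never dropping it in, and leave the bottle and the tin where they stand.

Things in the scene. Friction and masses are not known exactly. Their poses are not given: they have to be found in the camera images.
- seal_ring_mid (a point): Dark carbide seal ring lying flat: plain round ring, outside diameter 52, bore 34, height 26 mm, about 0.4 kg. Point: its centre, 13 mm above its underside; z up. It can be gripped across its outside. The mat under the parts and weights is 3 mm thick.
- square_plate_mid (a point): Square aluminium valve plate lying flat with small dark ports in its top: 42 x 42 x 18 mm thick, about 85 g. Point: its centre, 9 mm above its underside; x and y along its sides, z up. When gripped across two sides, keep the fingertips at least 6 mm above its underside, clear of the 4 mm carrier sheet.
- eight_plate_mid (a point): Figure-of-eight aluminium gear-pump side plate lying flat with two dark bores: two joined discs of diameter 34 mm, centres 26 mm apart, 60 mm long, 34 wide, 18 thick, about 75 g. Point: its centre, 9 mm above its underside; x along its length, y across it, z up. Gripped across y at its centre it is 34 mm wide; keep the fingertips at least 6 mm above its underside, clear of the 4 mm carrier sheet.
- square_weight_knob (a point): Square steel pressure weight with a black knob: block 38 x 38 x 24 mm, about 0.3 kg; on its top a round upright knob of diameter 24 mm, which starts 8 mm and ends 32 mm above the block. Point: on the knob's axis, 45 mm above the underside of the weight (21 mm above the block's top); x and y along the block's sides, z up.
- eight_weight_knob (a point): Figure-of-eight steel pressure weight with a black knob: two joined discs of diameter 31 mm, centres 26 mm apart, 24 mm thick, about 0.3 kg; on its top the same round knob (diameter 24 mm, 8 to 32 mm above the block). Point: on the knob's axis, 45 mm above the underside; x along its length, y across it, z up.
- ring_round: Fixed steel conditioning ring on the lap plate, outside dia 134, inside 110, 18 mm high; inside it a brown carrier sheet 4 mm thick with one opening, through which the lap plate shows: round, diameter 68 mm, for the seal ring. Origin: on the lap plate (50 mm above the bench), centre of ring and opening; z up. Yokes beside it reach 30 mm and the pan wall 16 mm above the lap plate.
- ring_square: Fixed steel conditioning ring on the lap plate, outside dia 134, inside 110, 18 mm high; inside it a brown carrier sheet 4 mm thick with one opening, through which the lap plate shows: square, 58 x 58 mm, for the square plate. Origin: on the lap plate (50 mm above the bench), centre of ring and opening; z up. x, y lie along the opening's sides. Yokes beside it reach 30 mm and the pan wall 16 mm above the lap plate.
- ring_eight: Fixed steel conditioning ring on the lap plate, outside dia 134, inside 110, 18 mm high; inside it a brown carrier sheet 4 mm thick with one opening, through which the lap plate shows: figure of eight, 76 mm long, 50 wide, 43 at the waist, for the figure-of-eight plate. Origin: on the lap plate (50 mm above the bench), centre of ring and opening; z up. x lies along the opening's length, y across it. Yokes beside it reach 30 mm and the pan wall 16 mm above the lap plate.
- slurry_bottle: Bystander: white plastic bottle of diameter 54 and height 140 mm standing on the bench. Origin: centre of its underside.
- paste_tin: Bystander: low aluminium tin of diameter 72 and height 45 mm standing on the bench. Origin: centre of its underside.
Things that resemble listed ones, but are neither listed nor needed, are in the scene too. What is shaped like the part that bears square_plate_mid but blue, pink or red is not meant.

How it is judged:
By the outcome, as a careful person would: the job done as asked, in the order asked, and still so for the second after the job is handed in, with the robot touching nothing.
It also fails if it takes over 136 s, if anything falls off the work surface, if the arm or the gripper's body presses on something with over 40 N, if the wrist force passes 120 N, or if a joint passes its speed limit or range.

## Working session

There is one attempt and no reset: what is moved stays moved. The work goes in short steps, Python scripts to look and compute and a tool call to move; the robot and the scene stay as the last step left them, time stands still between calls to the robot, and variables do not carry over. Pictures are saved under pics/ and viewed, at most 14 in all, crops included, and the job is handed in when it is done.

Besides the shell and the picture viewer there is one more tool, called after ">>>" as name(argument=value, ...), one argument or row to a line, values as JSON. carry_out: Moves the arm, as the interface text tells. Its arguments: {"type":"object","properties":{"deltas":{"type":"array"}},"required":["deltas"]}

```bash
mkdir -p pics; cat > h.py <<'E'
import numpy as np, cv2
from plant import ctrl
def save(s,n,crop=None,k=1):
    im=s["color"][:,:,::-1]
    if crop: c0,c1,r0,r1=crop; im=im[r0:r1,c0:c1]
    im=cv2.resize(im,None,fx=k,fy=k,interpolation=cv2.INTER_CUBIC)
    cv2.imwrite("pics/"+n+".png",im)
def ray(s,px,z):
    K=np.array(s["camera_matrix"]);R=np.array(s["R"]);t=np.array(s["t"])
    d=R.T@np.linalg.inv(K)@np.array([px[0],px[1],1.]);o=-R.T@t
    return o+d*(z-o[2])/d[2]
def proj(s,X):
    p=np.array(s["camera_matrix"])@(np.array(s["R"])@np.array(X)+np.array(s["t"]));return p[:2]/p[2]
E
python3 - <<'E'
from h import *
o=ctrl.get_obs();print({k:np.round(v,3) for k,v in o.items()})
Z=dict(seal_ring_mid=.016,square_plate_mid=.012,eight_plate_mid=.012,square_weight_knob=.048,eight_weight_knob=.048,ring_round=.05,ring_square=.05,ring_eight=.05,slurry_bottle=0,paste_tin=0)
for n in("top","side"):
    s=ctrl.snapshot(n);save(s,n+"0",k=1.4)
    print(n,"cam",np.round(-np.array(s["R"]).T@s["t"],3))
    for k,z in Z.items():
        for d in ctrl.spot_point(s,k):
            if d["p"]>.2: print(k,round(d["p"],2),np.round(d["centre"],1),np.round(ray(s,d["centre"],z)[:2],4))
E
```

```text
{'clock': np.float64(0.0), 'joint_pos': array([-5.6947e+01,  2.0590e+01,  6.3300e-01, -2.2000e-02, -7.0137e+01,
       -1.6506e+01]), 'qvel': array([-0.034, -0.011, -0.057,  0.047, -0.026, -0.003]), 'tau': array([-0.0000e+00, -5.8272e+01,  2.9305e+01,  6.9970e+00,  7.0000e-03,
       -0.0000e+00]), 'tool_pos': array([ 0.192, -0.647,  0.226]), 'orientation': array([ 1.79904e+02, -7.00000e-03, -1.63461e+02]), 'force': array([-0.195,  0.229, -0.113]), 'moment': array([-0.052,  0.002, -0.026]), 'gripper_force': np.float64(0.0), 'opening': np.float64(0.088)}
top cam [ 0.393 -0.169  0.999]
seal_ring_mid 0.6 [270.5 231.8] [ 0.4701 -0.1536]
square_plate_mid 0.8 [325.9 131.8] [ 0.7301 -0.2995]
square_plate_mid 0.75 [325.2 177.1] [ 0.6094 -0.2944]
square_plate_mid 0.7 [329.  286.8] [ 0.3344 -0.2964]
square_plate_mid 0.61 [414.7 164.3] [ 0.6411 -0.5251]
square_plate_mid 0.55 [363.1 131.6] [ 0.7297 -0.3964]
eight_plate_mid 0.65 [361.3 226.4] [ 0.4822 -0.3816]
square_weight_knob 0.74 [136.1 160.7] [0.6472 0.1796]
square_weight_knob 0.58 [272.6 182. ] [ 0.5903 -0.16  ]
eight_weight_knob 0.74 [316.
[... 359 characters left out ...]
7 [241.5 230.4] [ 0.4604 -0.1472]
square_plate_mid 0.95 [403.4 286.8] [ 0.7283 -0.3956]
square_plate_mid 0.91 [182.8 291.8] [ 0.3282 -0.3102]
square_plate_mid 0.77 [384.7 256.9] [ 0.733  -0.3076]
square_plate_mid 0.71 [388.1 356.8] [ 0.6335 -0.528 ]
square_plate_mid 0.7 [326.8 266.1] [ 0.6097 -0.3061]
eight_plate_mid 0.63 [271.7 307.1] [ 0.4812 -0.3867]
square_weight_knob 0.96 [297.1 219.8] [ 0.5808 -0.1832]
eight_weight_knob 0.87 [255.6 247.5] [ 0.476 -0.258]
ring_round 0.73 [255.2 170.6] [0.5306 0.0753]
ring_square 0.6 [286.8 151.9] [0.6427 0.1737]
ring_eight 0.76 [241.5 151.3] [0.5119 0.2147]
slurry_bottle 0.75 [333.5 391.1] [ 0.5374 -0.5548]
paste_tin 0.88 [358.3 216.6] [ 0.7465 -0.1378]
```

View pics/top0.png

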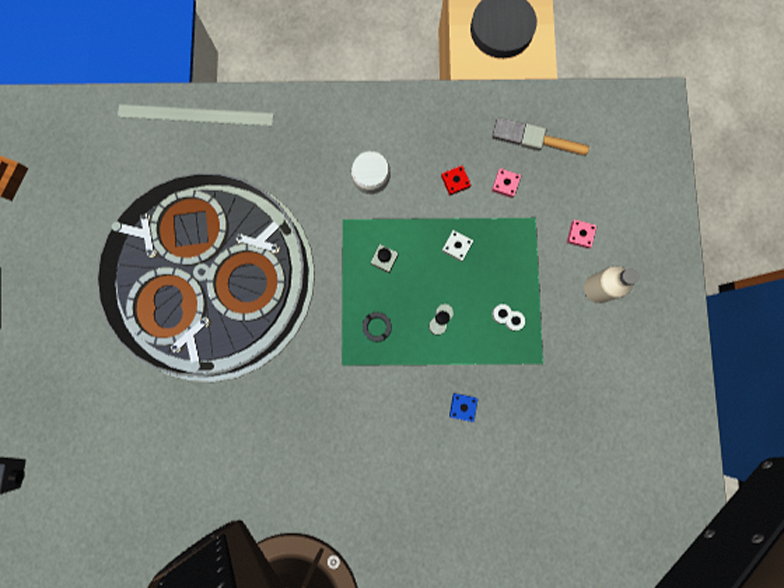

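View pics/side0.png

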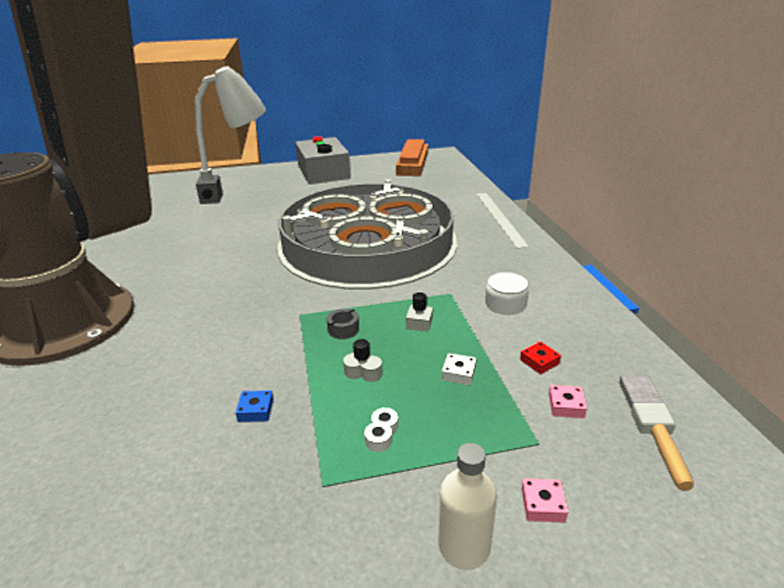

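The white square at top-native (327,175), on the mat, is the wanted plate. The look-alikes are red at (326,132), pink at (363,132) and (415,164), and blue at (329,287). I'll confirm it in a crop and measure yaws.

```bash
cat > fit.py <<'E'
from h import *
from scipy.optimize import minimize
def circ(cx,r,n=40): a=np.linspace(0,2*np.pi,n); return np.c_[cx+r*np.cos(a),r*np.sin(a)]
def sq(a): a/=2; return np.array([[-a,-a],[a,-a],[a,a],[-a,a]])
# prisms: list of (outline, z0, z1), relative to underside
ob=lambda w,c,r,h:[(circ(-c,r),0,h),(circ(c,r),0,h)]
knob=[(circ(0,.012),.032,.056)]
M=dict(seal_ring_mid=[(circ(0,.026),0,.026)],square_plate_mid=[(sq(.042),0,.018)],
 eight_plate_mid=ob(0,.013,.017,.018)+[(np.array([[-.005,-.013],[.005,-.013],[.005,.013],[-.005,.013]]),0,.018)],
 square_weight_knob=[(sq(.038),0,.024)]+knob,eight_weight_knob=ob(0,.013,.0155,.024)+knob)
U=4
def render(s,prisms,p,z):
    m=np.zeros((420*U,560*U),np.uint8);c,sn=np.cos(p[2]),np.sin(p[2]);R=np.array([[c,-sn],[sn,c]])
    for o,z0,z1 in prisms:
        w=o@R.T+p[:2];pts=[proj(s,[*q,z+zz]) for q in w for zz in(z0,z1)]
        h=cv2.convexHull(((np.array(pts)+.5)*U).astype(np.float32))
        cv2.fillConvexPoly(m,np.round(h*16).astype(np.int32),1,shift=4)
    return m
def fit(views,name,p0,z,yaws):
    """views: list of (shot, mask)"""
    big=[(s,cv2.resize(m.astype(np.uint8),None,fx=U,fy=U,interpolation=cv2.INTER_NEAREST)) for s,m in views]
    def cost(q):
        p=[q[0]/1e3,q[1]/1e3,np.radians(q[2])];c=0
        for s,m in big:
            r=render(s,M[name],p,z);c+=1-(r&m).sum()/max(1,(r|m).sum())
        return c/len(big)
    best=None
    for y in yaws:
        q0=np.array([p0[0]*1e3,p0[1]*1e3,y]);sim=np.vstack([q0]+[q0+d for d in np.diag([5,5,12])])
        r=minimize(cost,q0,method="Nelder-Mead",options=dict(initial_simplex=sim,xatol=.1,fatol=1e-4,maxiter=120))
        if best is None or r.fun<best.fun:best=r
    return np.round(best.x,1),round(best.fun,3)
E
cat > m1.py <<'E'
from fit import *
T=ctrl.snapshot("top");S=ctrl.snapshot("side")
save(T,"mat",(240,430,120,300),3.3)
P=dict(seal_ring_mid=(.465,-.15),square_plate_mid=(.6095,-.30),eight_plate_mid=(.482,-.384),square_weight_knob=(.583,-.172),eight_weight_knob=(.477,-.261))
for k,p in P.items():
    v=[]
    for s in(T,S):
        e=proj(s,[*p,.015]);c=[d for d in ctrl.silhouettes(s,k) if d["mask"].any() and np.hypot(*(np.array(d["centre"])-e))<14]
        if c:v.append((s,c[0]["mask"]))
    ys=[0] if "seal" in k else ([0,45] if "square" in k else [0,45,90,135])
    print(k,len(v),fit(v,k,p,.003,ys),[fit([w],k,p,.003,ys) for w in v])
# openings: rectify the carrier-plane image from the top camera
g=.0005
for k,c in dict(ring_round=(.532,.0745),ring_square=(.642,.1745),ring_eight=(.509,.2125)).items():
    for s,n in((T,"top"),(S,"side")):
        xs=np.arange(-.06,.06,g);X,Y=np.meshgrid(xs,xs)
        q=np.array([proj(s,[c[0]+a,c[1]+b,.054]) for a,b in zip(X.ravel(),Y.ravel())],np.float32).reshape(*X.shape,2)
        im=cv2.remap(s["color"],q[...,0],q[...,1],cv2.INTER_CUBIC)
        h=cv2.cvtColor(im,cv2.COLOR_RGB2HSV);br=((h[...,1]>90)&(h[...,2]>50)&((h[...,0]<22)|(h[...,0]>172))).astype(np.uint8)
        cn,hi=cv2.findContours(br,cv2.RETR_CCOMP,cv2.CHAIN_APPROX_NONE)
        o=max((cn[i] for i in range(len(cn)) if hi[0][i][3]<0),key=cv2.contourArea);oc,orr=cv2.minEnclosingCircle(o)
        print(k,n,"carrier c",np.round(np.array(c)+np.array(oc)*g-.06,4),"r",round(orr*g,4))
        hs=[cn[i] for i in range(len(cn)) if hi[0][i][3]>=0]
        if hs:
            b=max(hs,key=cv2.contourArea);m=cv2.moments(b);a=cv2.minAreaRect(b)
            print("   open cen",np.round(np.array(c)+np.array([m["m10"],m["m01"]])/m["m00"]*g-.06,4),"rect",np.round(np.array(c)+np.array(a[0])*g-.06,4),np.round(np.array(a[1])*g*1e3,1),round(a[2],1),"pcayaw",round(np.degrees(.5*np.arctan2(2*m["mu11"],m["mu20"]-m["mu02"])),1))
E
python3 m1.py
```

```text
seal_ring_mid 2 (array([ 466.6, -149.7,    2.3]), np.float64(0.214)) [(array([ 465.7, -149.6,    3. ]), np.float64(0.323)), (array([ 467.7, -149.7,    1.1]), np.float64(0.08))]
square_plate_mid 2 (array([ 614.5, -297.3,   62.8]), np.float64(0.089)) [(array([ 614.7, -297.2,  -29.4]), np.float64(0.088)), (array([ 614.3, -298. ,  -27.5]), np.float64(0.084))]
eight_plate_mid 2 (array([ 481.8, -384.7,   61.8]), np.float64(0.131)) [(array([ 480.2, -383.8,   63.6]), np.float64(0.143)), (array([ 482.7, -384.7,   63.9]), np.float64(0.077))]
square_weight_knob 2 (array([ 590.6, -162.9,  -23.3]), np.float64(0.152)) [(array([ 590. , -162.8,   62.2]), np.float64(0.109)), (array([ 590.3, -165.3,  -22.5]), np.float64(0.179))]
eight_weight_knob 2 (array([ 478.6, -263.5,  -29.5]), np.float64(0.12)) [(array([ 478.1, -263.5,  -30. ]), np.float64(0.08)), (array([ 479.6, -265.4,  -35.3]), np.float64(0.142))]
ring_round top carrier c [0.5435 0.0767] r 0.055
   open cen [0.5424 0.0743] rect [0.5426 0.0741] [66.8 67.2] 45.0 pcayaw -72.8
ring_round side carrier c [0.5424 0.0829] r 0.0513
ring_square top carrier c [0.6418 0.1803] r 0.0551
   open cen [0.6398 0.1775] rect [0.6398 0.1774] [58.3 58.4] 7.5 pcayaw -62.3
ring_square side carrier c [0.6435 0.1907] r 0.0525
ring_eight top carrier c [0.503  0.2146] r 0.055
   open cen [0.5019 0.2102] rect [0.5016 0.2102] [75.7 50. ] 4.2 pcayaw 3.5
ring_eight side carrier c [0.5045 0.2265] r 0.0522
```

View pics/mat.png

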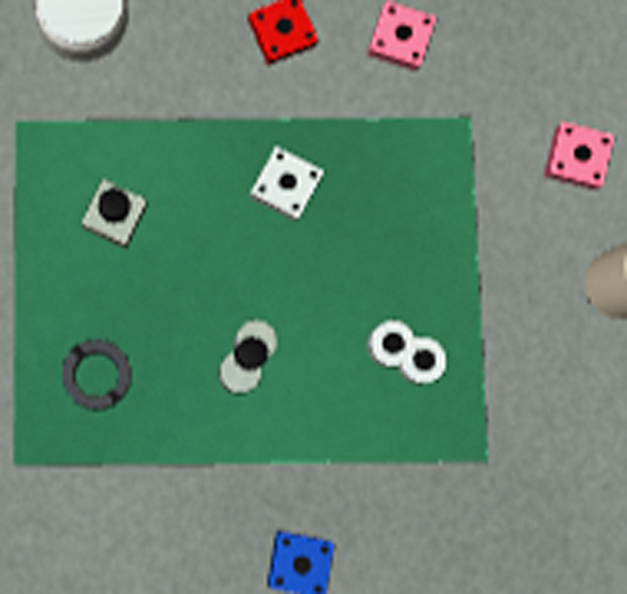

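Confirmed: the white square at crop (288,181), between the square weight (113,212) and the figure-of-eight plate (408,352), is the aluminium plate; the coloured ones lie off the mat. I'll refine poses with colour masks and work out the first moves.

```bash
cat > go.py <<'E'
from h import *
import sys
def plan(pts,o=None):
    """pts: (x,y,z,yaw) targets; prints deltas per leg (shift/0.2, turn/360) from pose to pose"""
    o=o or ctrl.get_obs();c=np.r_[o["tool_pos"],o["orientation"][2]]
    for p in pts:
        p=np.array(p,float);a=np.radians(c[3]);d=p[:3]-c[:3]
        dy=(p[3]-c[3]+180)%360-180
        print(np.round(p,4),"->",np.round([(d[0]*np.cos(a)+d[1]*np.sin(a))/.2,(d[0]*np.sin(a)-d[1]*np.cos(a))/.2,-d[2]/.2,-dy/360],4))
        c=p
E
cat > m2.py <<'E'
from fit import *
T=ctrl.snapshot("top");S=ctrl.snapshot("side")
P=dict(seal_ring_mid=(.467,-.15,0),square_plate_mid=(.6145,-.2975,-28),eight_plate_mid=(.482,-.3845,62),square_weight_knob=(.590,-.163,-26),eight_weight_knob=(.478,-.2635,-29))
for k,p in P.items():
    v=[]
    for s in(T,S):
        h=cv2.cvtColor(s["color"],cv2.COLOR_RGB2HSV).astype(int)
        m=~((h[...,1]>90)&(h[...,0]>45)&(h[...,0]<95))
        near=cv2.dilate(render(s,M[k],[p[0],p[1],np.radians(p[2])],.003),np.ones((25,25)))[::U,::U]>0
        n,l,st,_=cv2.connectedComponentsWithStats((m&near).astype(np.uint8))
        b=(l==1+np.argmax(st[1:,4])).astype(np.uint8)
        cn,_=cv2.findContours(b,cv2.RETR_EXTERNAL,cv2.CHAIN_APPROX_NONE);cv2.drawContours(b,cn,-1,1,-1)
        v.append((s,b))
    print(k,fit(v,k,p,.003,[p[2]]),[fit([w],k,p,.003,[p[2]]) for w in v])
E
python3 m2.py; python3 -c "
from go import *
plan([(.4667,-.1497,.15,-163.5),(.4667,-.1497,.0105,-163.5)])"
```

```text
seal_ring_mid (array([ 467. , -148.8,   14.9]), np.float64(0.123)) [(array([ 467.4, -149.4,    8.2]), np.float64(0.054)), (array([ 466.6, -146.1,    6.1]), np.float64(0.165))]
square_plate_mid (array([ 614.3, -296.7,  -28.7]), np.float64(0.054)) [(array([ 614.7, -296.9,  -28.4]), np.float64(0.054)), (array([ 614.2, -296.1,  -28.7]), np.float64(0.047))]
eight_plate_mid (array([ 482.3, -384.3,   60.5]), np.float64(0.058)) [(array([ 483. , -384.7,   61.5]), np.float64(0.061)), (array([ 482. , -384. ,   59.8]), np.float64(0.042))]
square_weight_knob (array([ 591. , -163.1,  -24.6]), np.float64(0.136)) [(array([ 591.8, -163.1,  -24.3]), np.float64(0.067)), (array([ 590.6, -162.9,  -23.1]), np.float64(0.194))]
eight_weight_knob (array([ 479.7, -263.4,  -28.9]), np.float64(0.069)) [(array([ 479.9, -263.4,  -29.2]), np.float64(0.064)), (array([ 479.3, -263.4,  -28.6]), np.float64(0.071))]
[ 4.667e-01 -1.497e-01  1.500e-01 -1.635e+02] -> [-2.0238e+00  1.9928e+00  3.8290e-01  1.0000e-04]
[ 4.667e-01 -1.497e-01  1.050e-02 -1.635e+02] -> [-0.      0.      0.6975 -0.    ]
```

>>> carry_out(
  deltas=[
    [[-0.25,0.245,0,0,0.5],[-0.45,0.44,0,0,0.5],[-0.675,0.665,0,0,0.5],[-0.675,0.665,0,0,0.5],[-0.675,0.665,0,0,0.5]],
  ],
)

```text
clock: 2.3
tool_pos: [0.2855, -0.4779, 0.2274]
orientation: [-180.0, 0.1, -163.2]
force: [0.3, -1.0, 0.5]
opening: 0.0662
gripper_force: 0.0
```

>>> carry_out(
  deltas=[
    [[-0.17,0.17,0,0,0.5],[-0.34,0.335,0,0,0.5],[-0.51,0.5,0,0,0.5],[-0.675,0.665,0,0,0.5],[-0.675,0.665,0,0,0.5]],
  ],
)

```text
clock: 2.8
tool_pos: [0.3775, -0.312, 0.2271]
orientation: [-180.0, 0.1, -163.2]
force: [0.1, 0.3, 0.6]
opening: 0.0658
gripper_force: 0.0
```

>>> carry_out(
  deltas=[
    [[-0.17,0.17,0,0,0.5],[-0.34,0.335,0.1,0,0.5],[-0.51,0.5,0.2,0,0.5],[-0.674,0.663,0.383,0,0.5],[-0.674,0.663,0.383,0,0.5]],
  ],
)

```text
clock: 3.3
tool_pos: [0.4668, -0.1475, 0.1474]
orientation: [179.9, -0.2, -163.3]
force: [-1.0, -0.4, -0.2]
opening: 0.0658
gripper_force: 0.0
```

```bash
python3 -c "
from go import *
print(ctrl.get_obs()['tool_pos'],ctrl.get_obs()['clock'],ctrl.get_obs()['opening'])
plan([(.467,-.149,.0105,-163.5)])"
```

```text
[ 0.46683418 -0.14748046  0.1473766 ] 3.3 0.06584759213148934
[ 4.670e-01 -1.490e-01  1.050e-02 -1.635e+02] -> [ 1.400e-03 -7.500e-03  6.844e-01  4.000e-04]
```

>>> carry_out(
  deltas=[
    [[0,-0.007,0.2,0,0.5],[0,-0.007,0.4,0,0.5],[0,-0.007,0.55,0,0.5],[0,-0.007,0.64,0,0.5],[0,-0.007,0.66,0,0.5]],
  ],
)

```text
clock: 3.8
tool_pos: [0.4658, -0.1519, 0.0161]
orientation: [180.0, -0.2, -163.5]
force: [0.4, -0.4, 0.4]
opening: 0.0655
gripper_force: 0.0
```

>>> carry_out(
  deltas=[
    [[0,0,0.01,0,0.5],[0,0,0.02,0,0.5],[0,0,0.025,0,0.5],[0,0,0.025,0,0.5]],
  ],
)

```text
clock: 4.2
tool_pos: [0.4677, -0.151, 0.0137]
orientation: [-180.0, 0.1, -163.5]
force: [-0.3, -0.2, 0.1]
opening: 0.0656
gripper_force: 0.0
```

>>> carry_out(
  deltas=[
    [[0,-0.005,0.015,0,0.5],[0,-0.005,0.015,0,0.0],[0,-0.005,0.015,0,-0.2],[0,-0.005,0.015,0,-0.4],[0,-0.005,0.015,0,-0.4]],
  ],
)

```text
clock: 4.7
tool_pos: [0.4674, -0.1518, 0.01]
orientation: [180.0, -0.0, -163.5]
force: [0.1, 2.5, 1.8]
opening: 0.0506
gripper_force: 30.0
```

>>> carry_out(
  deltas=[
    [[0,0,0,0,-0.4],[0,0,0,0,-0.4],[0,0,-0.05,0,-0.4],[0,0,-0.15,0,-0.4],[0,0,-0.3,0,-0.4]],
  ],
)

```text
clock: 5.2
tool_pos: [0.4658, -0.1521, 0.0696]
orientation: [179.9, -0.2, -163.5]
force: [0.1, 0.1, -2.8]
opening: 0.0502
gripper_force: 30.0
```

```bash
python3 -c "
from go import *
print(ctrl.get_obs()['tool_pos'],ctrl.get_obs()['opening'],ctrl.get_obs()['force'])
s=ctrl.snapshot('side');save(s,'seal',(150,350,120,280),3)
plan([(.5424,.0743,.16,-163.5),(.5424,.0743,.06,-163.5)])"
```

```text
[ 0.4657909  -0.15212824  0.06961484] 0.05022335200251161 [ 0.13183651  0.05571083 -2.77481173]
[ 5.424e-01  7.430e-02  1.600e-01 -1.635e+02] -> [-6.748e-01  9.816e-01 -4.243e-01  3.000e-04]
[ 5.424e-01  7.430e-02  6.000e-02 -1.635e+02] -> [-0.   0.   0.5 -0. ]
```

View pics/seal.png

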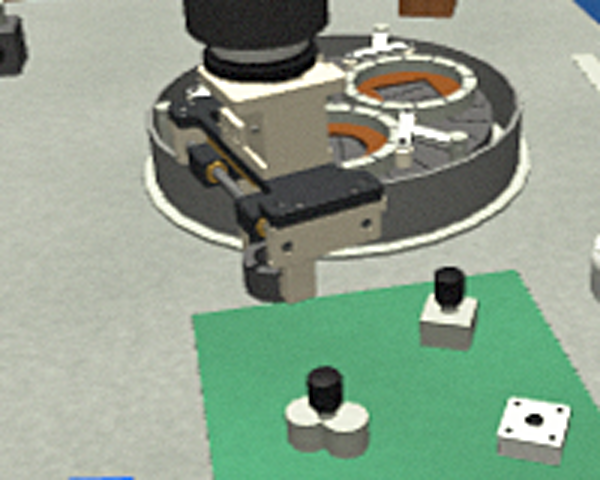

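The ring is held in the fingers (crop (285,275)). Now over to the round opening.

>>> carry_out(
  deltas=[
    [[0,0,-0.2,0,-0.4],[-0.13,0.19,-0.42,0,-0.4],[-0.26,0.38,-0.43,0,-0.4],[-0.39,0.57,-0.43,0,-0.4],[-0.51,0.75,-0.43,0,-0.4]],
  ],
)

```text
clock: 5.75
tool_pos: [0.5229, 0.0226, 0.1574]
orientation: [180.0, 0.1, -163.5]
force: [1.3, -0.5, -4.8]
opening: 0.0505
gripper_force: 30.0
```

>>> carry_out(
  deltas=[
    [[-0.12,0.17,0,0,-0.4],[-0.165,0.235,0,0,-0.4],[-0.165,0.235,0.1,0,-0.4],[-0.165,0.235,0.2,0,-0.4],[-0.165,0.235,0.3,0,-0.4]],
  ],
)

```text
clock: 6.25
tool_pos: [0.5403, 0.0752, 0.0955]
orientation: [-180.0, -0.0, -163.4]
force: [0.1, 0.2, -2.7]
opening: 0.0507
gripper_force: 30.0
```

```bash
python3 -c "
from go import *
print(ctrl.get_obs()['tool_pos'],ctrl.get_obs()['opening'],ctrl.get_obs()['force'])
plan([(.5424,.0743,.063,-163.5)])"
```

```text
[0.54032655 0.07517678 0.09546206] 0.050659856872272736 [ 0.14721084  0.18702663 -2.72775474]
[ 5.424e-01  7.430e-02  6.300e-02 -1.635e+02] -> [-0.0087 -0.0072  0.1623  0.0002]
```

>>> carry_out(
  deltas=[
    [[-0.009,-0.004,0.05,0,-0.4],[-0.009,-0.004,0.1,0,-0.4],[-0.009,-0.004,0.14,0,-0.4],[-0.009,-0.004,0.165,0,-0.4],[-0.009,-0.004,0.175,0,-0.4]],
  ],
)

```text
clock: 6.75
tool_pos: [0.5427, 0.075, 0.0608]
orientation: [-180.0, -0.0, -163.5]
force: [-0.7, -0.4, -2.4]
opening: 0.0506
gripper_force: 30.0
```

>>> carry_out(
  deltas=[
    [[0,0,0.005,0,-0.4],[0,0,0.01,0,-0.4]],
  ],
)

```text
clock: 6.95
tool_pos: [0.543, 0.0752, 0.0594]
orientation: [180.0, 0.0, -163.4]
force: [0.3, -0.8, -3.4]
opening: 0.0506
gripper_force: 30.0
```

>>> carry_out(
  deltas=[
    [[0,0,0.005,0,-0.4],[0,0,0.007,0,-0.4],[0,0,0.007,0,-0.4]],
  ],
)

```text
clock: 7.25
tool_pos: [0.5427, 0.0751, 0.0577]
orientation: [180.0, 0.0, -163.5]
force: [-0.2, -1.3, -3.8]
opening: 0.0503
gripper_force: 30.0
```

>>> carry_out(
  deltas=[
    [[0,0,0.002,0,-0.4],[0,0,0.004,0,-0.4],[0,0,0.004,0,-0.4]],
  ],
)

```text
clock: 7.55
tool_pos: [0.5427, 0.0751, 0.057]
orientation: [-180.0, 0.0, -163.4]
force: [-1.1, -0.3, 0.0]
opening: 0.0502
gripper_force: 30.0
```

Contact: the weight has been taken up. Release with a small opening, then lift and head to the square plate.

>>> carry_out(
  deltas=[
    [[0,0,0,0,0.0],[0,0,0,0,0.32],[0,0,0,0,0.32],[0,0,0,0,0.32],[0,0,-0.02,0,0.32]],
  ],
)

```text
clock: 8.05
tool_pos: [0.5424, 0.0749, 0.0605]
orientation: [-180.0, -0.0, -163.5]
force: [-0.5, 0.1, 0.5]
opening: 0.0578
gripper_force: 0.0
```

>>> carry_out(
  deltas=[
    [[0,0,-0.06,0,0.32],[0,0,-0.15,0,0.32],[0,0,-0.35,0,0.32],[0,0,-0.45,0,0.32],[0,0,-0.45,0,0.32]],
  ],
)

```text
clock: 8.55
tool_pos: [0.5449, 0.0759, 0.1554]
orientation: [180.0, 0.4, -163.4]
force: [-0.1, -0.5, 0.1]
opening: 0.058
gripper_force: 0.0
```

```bash
python3 -c "
from go import *
print(ctrl.get_obs()['tool_pos'],ctrl.get_obs()['opening'],ctrl.get_obs()['force'])
plan([(.58,-.12,.15,-141),(.6144,-.2968,.15,-118.6),(.6144,-.2968,.0105,-118.6)])"
```

```text
[0.54487443 0.07585719 0.1553873 ] 0.05795647694213903 [-0.05575546 -0.50719312  0.0784842 ]
[ 5.80e-01 -1.20e-01  1.50e-01 -1.41e+02] -> [ 0.1112 -0.9887  0.0269 -0.0623]
[   0.6144   -0.2968    0.15   -118.6   ] -> [ 0.4227 -0.7952 -0.     -0.0622]
[ 6.144e-01 -2.968e-01  1.050e-02 -1.186e+02] -> [-0.      0.      0.6975 -0.    ]
```

>>> carry_out(
  deltas=[
    [[0.028,-0.24,0.01,-0.015,0.32],[0.056,-0.48,0.02,-0.03,0.32],[0.084,-0.72,0.027,-0.045,0.32],[0.111,-0.96,0.027,-0.06,0.32],[0.111,-0.989,0.027,-0.0623,0.32]],
  ],
)

```text
clock: 9.05
tool_pos: [0.5776, -0.1252, 0.1451]
orientation: [180.0, -0.1, -141.0]
force: [0.4, 0.3, 0.2]
opening: 0.0578
gripper_force: 0.0
```

>>> carry_out(
  deltas=[
    [[0.1,-0.2,0,-0.015,0.32],[0.2,-0.4,0,-0.03,0.32],[0.3,-0.6,0,-0.045,0.32],[0.422,-0.795,0,-0.0622,0.32],[0.422,-0.795,0,-0.0622,0.32]],
  ],
)

```text
clock: 9.55
tool_pos: [0.6118, -0.3021, 0.1445]
orientation: [180.0, -0.1, -118.6]
force: [-1.4, -0.3, -0.3]
opening: 0.0575
gripper_force: 0.0
```

>>> carry_out(
  deltas=[
    [[0,0,0.2,0,0.32],[0,0,0.4,0,0.32],[0,0,0.55,0,0.32],[0,0,0.6,0,0.32],[0,0,0.6,0,0.32]],
  ],
)

```text
clock: 10.05
tool_pos: [0.6112, -0.297, 0.0241]
orientation: [179.8, -0.1, -118.6]
force: [-0.3, 0.0, 0.3]
opening: 0.0576
gripper_force: 0.0
```

```bash
python3 -c "
from go import *
o=ctrl.get_obs();print(o['tool_pos'],o['orientation'],o['opening'],o['force'])
plan([(.6144,-.2968,.010,-118.6)])"
```

```text
[ 0.61124814 -0.29701466  0.02405929] [ 1.79831475e+02 -5.82568629e-02 -1.18631628e+02] 0.057648966891099045 [-0.26924363  0.02229975  0.31624945]
[ 6.144e-01 -2.968e-01  1.000e-02 -1.186e+02] -> [-0.0085 -0.0133  0.0703 -0.0001]
```

>>> carry_out(
  deltas=[
    [[-0.009,-0.013,0.03,0,0.32],[-0.009,-0.013,0.06,0,0.32],[-0.009,-0.013,0.07,0,0.32],[-0.009,-0.013,0.07,0,0.32]],
  ],
)

```text
clock: 10.45
tool_pos: [0.6154, -0.2972, 0.0117]
orientation: [-180.0, 0.0, -118.6]
force: [0.2, 0.4, 0.2]
opening: 0.0578
gripper_force: 0.0
```

>>> carry_out(
  deltas=[
    [[0.002,0.004,0.007,0,0.32],[0.002,0.004,0.007,0,0.1],[0.002,0.004,0.007,0,-0.1],[0.002,0.004,0.007,0,-0.4],[0.002,0.004,0.007,0,-0.4]],
  ],
)

```text
clock: 10.95
tool_pos: [0.6144, -0.2972, 0.0101]
orientation: [-180.0, 0.0, -118.6]
force: [-1.6, 0.1, 1.5]
opening: 0.0418
gripper_force: 30.0
```

>>> carry_out(
  deltas=[
    [[0,0,0,0,-0.4],[0,0,0,0,-0.4],[0,0,-0.1,0,-0.4],[0,0,-0.3,0,-0.4],[0,0,-0.5,0,-0.4]],
  ],
)

```text
clock: 11.45
tool_pos: [0.6136, -0.297, 0.1099]
orientation: [179.9, -0.0, -118.6]
force: [1.8, -0.4, -0.1]
opening: 0.0416
gripper_force: 30.0
```

```bash
python3 -c "
from go import *
o=ctrl.get_obs();print(o['tool_pos'],o['orientation'],o['opening'],o['force'],o['joint_pos'])
plan([(.63,-.12,.16,-100),(.6398,.07,.16,-82.5),(.6398,.1776,.1,-82.5)])"
```

```text
[ 0.61358106 -0.29697056  0.10993924] [ 1.79857449e+02 -4.18467175e-02 -1.18634729e+02] 0.04156073289403932 [ 1.8281687  -0.38580959 -0.13371204] [-9.48908203e+00  2.61587968e+01 -6.58865169e+00 -8.57065191e-03
 -5.74009423e+01 -1.91410721e+01]
[   0.63   -0.12    0.16 -100.  ] -> [-0.816   0.352  -0.2503 -0.0518]
[ 6.398e-01  7.000e-02  1.600e-01 -8.250e+01] -> [-0.9441  0.1167 -0.     -0.0486]
[  0.6398   0.1776   0.1    -82.5   ] -> [-0.5334 -0.0702  0.3    -0.    ]
```

>>> carry_out(
  deltas=[
    [[-0.2,0.085,-0.06,-0.012,-0.4],[-0.41,0.175,-0.12,-0.025,-0.4],[-0.61,0.265,-0.19,-0.039,-0.4],[-0.816,0.352,-0.25,-0.0518,-0.4],[-0.816,0.352,-0.25,-0.0518,-0.4]],
  ],
)

```text
clock: 11.95
tool_pos: [0.6325, -0.1156, 0.1621]
orientation: [-179.8, 0.1, -99.6]
force: [0.8, -0.4, 0.1]
opening: 0.0412
gripper_force: 30.0
```

>>> carry_out(
  deltas=[
    [[-0.24,0.03,0,-0.012,-0.4],[-0.48,0.06,0,-0.024,-0.4],[-0.72,0.09,0,-0.036,-0.4],[-0.944,0.117,0,-0.0486,-0.4],[-0.944,0.117,0,-0.0486,-0.4]],
  ],
)

```text
clock: 12.45
tool_pos: [0.6408, 0.0744, 0.1595]
orientation: [-180.0, 0.0, -82.1]
force: [0.0, 0.7, 0.2]
opening: 0.0415
gripper_force: 30.0
```

>>> carry_out(
  deltas=[
    [[-0.2,-0.025,0,0,-0.4],[-0.4,-0.052,0,0,-0.4],[-0.534,-0.07,0.05,0,-0.4],[-0.534,-0.07,0.2,0,-0.4],[-0.534,-0.07,0.3,0,-0.4]],
  ],
)

```text
clock: 12.95
tool_pos: [0.6396, 0.1779, 0.098]
orientation: [179.9, -0.0, -82.5]
force: [-0.4, 0.1, -0.2]
opening: 0.0417
gripper_force: 30.0
```

>>> carry_out(
  deltas=[
    [[0,0,0,0,-0.4],[0,0,0,0,-0.4]],
  ],
)

```text
clock: 13.15
tool_pos: [0.6406, 0.1768, 0.1]
orientation: [180.0, -0.0, -82.5]
force: [0.1, 0.7, 0.9]
opening: 0.0416
gripper_force: 30.0
```

```bash
python3 -c "
from go import *
o=ctrl.get_obs();print(o['tool_pos'],o['orientation'],o['opening'],o['force'])
plan([(.6398,.1776,.062,-82.5)])"
```

```text
[0.64056212 0.17683496 0.0999701 ] [ 1.79958772e+02 -4.25217923e-02 -8.25234257e+01] 0.04158457428241224 [0.08023866 0.68191249 0.92102049]
[ 6.398e-01  1.776e-01  6.200e-02 -8.250e+01] -> [-4.300e-03  3.300e-03  1.899e-01 -1.000e-04]
```

>>> carry_out(
  deltas=[
    [[-0.004,0.003,0.05,0,-0.4],[-0.004,0.003,0.11,0,-0.4],[-0.004,0.003,0.16,0,-0.4],[-0.004,0.003,0.19,0,-0.4],[-0.004,0.003,0.2,0,-0.4]],
  ],
)

```text
clock: 13.65
tool_pos: [0.6392, 0.1779, 0.0588]
orientation: [179.9, -0.0, -82.5]
force: [0.3, -0.6, -0.9]
opening: 0.0417
gripper_force: 30.0
```

>>> carry_out(
  deltas=[
    [[0,0,0.005,0,-0.4],[0,0,0.009,0,-0.4],[0,0,0.012,0,-0.4],[0,0,0.012,0,-0.4]],
  ],
)

```text
clock: 14.05
tool_pos: [0.6398, 0.1783, 0.0578]
orientation: [-180.0, 0.0, -82.5]
force: [0.2, -0.8, -0.5]
opening: 0.0418
gripper_force: 30.0
```

>>> carry_out(
  deltas=[
    [[0,0,0.003,0,-0.4],[0,0,0.005,0,-0.4],[0,0,0.005,0,-0.4]],
  ],
)

```text
clock: 14.35
tool_pos: [0.6398, 0.1783, 0.0571]
orientation: [-180.0, 0.0, -82.5]
force: [-1.8, -0.5, 4.6]
opening: 0.0419
gripper_force: 30.0
```

>>> carry_out(
  deltas=[
    [[0,0,0,0,0.0],[0,0,0,0,0.16],[0,0,0,0,0.16],[0,0,0,0,0.16],[0,0,-0.02,0,0.16]],
  ],
)

```text
clock: 14.85
tool_pos: [0.6393, 0.178, 0.06]
orientation: [179.9, -0.0, -82.5]
force: [-0.1, 0.0, -0.5]
opening: 0.0509
gripper_force: 0.0
```

>>> carry_out(
  deltas=[
    [[0,0,-0.06,0,0.16],[0,0,-0.15,0,0.16],[0,0,-0.35,0,0.16],[0,0,-0.5,0,0.16],[0,0,-0.5,0,0.16]],
  ],
)

```text
clock: 15.35
tool_pos: [0.6426, 0.1793, 0.1673]
orientation: [-179.5, 0.1, -82.4]
force: [0.5, 0.5, 0.1]
opening: 0.0508
gripper_force: 0.0
```

```bash
python3 -c "
from go import *
o=ctrl.get_obs();print(o['tool_pos'],o['orientation'],o['opening'],o['force'])
plan([(.59,.02,.16,-95),(.53,-.15,.16,-107),(.50,-.3,.15,-119),(.4825,-.3844,.15,-119.2),(.4825,-.3844,.03,-119.2)])"
```

```text
[0.64258298 0.17929061 0.16733219] [-1.79469221e+02  1.40961183e-01 -8.24396653e+01] 0.05077183899695792 [0.50800378 0.45170579 0.11019619]
[ 5.9e-01  2.0e-02  1.6e-01 -9.5e+01] -> [0.7549 0.3654 0.0367 0.0349]
[   0.53   -0.15    0.16 -107.  ] -> [ 0.8729  0.2248 -0.      0.0333]
[   0.5    -0.3     0.15 -119.  ] -> [ 0.7611 -0.0758  0.05    0.0333]
[   0.4825   -0.3844    0.15   -119.2   ] -> [ 0.4115 -0.1281 -0.      0.0006]
[ 4.825e-01 -3.844e-01  3.000e-02 -1.192e+02] -> [-0.   0.   0.6 -0. ]
```

>>> carry_out(
  deltas=[
    [[0.19,0.09,0.01,0.009,0.16],[0.38,0.18,0.02,0.018,0.16],[0.57,0.27,0.03,0.027,0.16],[0.755,0.365,0.037,0.035,0.16],[0.755,0.365,0.037,0.035,0.16]],
  ],
)

```text
clock: 15.85
tool_pos: [0.585, 0.0153, 0.1539]
orientation: [180.0, -0.0, -95.4]
force: [-0.1, -0.0, 0.4]
opening: 0.0511
gripper_force: 0.0
```

>>> carry_out(
  deltas=[
    [[0.2,0.055,0,0.008,0.16],[0.43,0.11,0,0.016,0.16],[0.65,0.165,0,0.025,0.16],[0.873,0.225,0,0.0333,0.16],[0.873,0.225,0,0.0333,0.16]],
  ],
)

```text
clock: 16.35
tool_pos: [0.5249, -0.1544, 0.1538]
orientation: [-180.0, -0.0, -107.4]
force: [0.4, 0.2, -1.3]
opening: 0.0507
gripper_force: 0.0
```

>>> carry_out(
  deltas=[
    [[0.19,-0.02,0,0.008,0.16],[0.38,-0.04,0.02,0.016,0.16],[0.57,-0.06,0.04,0.025,0.16],[0.761,-0.076,0.05,0.0333,0.16],[0.761,-0.076,0.05,0.0333,0.16]],
  ],
)

```text
clock: 16.85
tool_pos: [0.4959, -0.3038, 0.1431]
orientation: [180.0, -0.0, -119.3]
force: [-0.5, 0.5, -0.5]
opening: 0.0509
gripper_force: 0.0
```

>>> carry_out(
  deltas=[
    [[0.2,-0.06,0,0,0.16],[0.411,-0.128,0,0,0.16],[0.411,-0.128,0.2,0,0.16],[0.411,-0.128,0.4,0,0.16],[0.411,-0.128,0.5,0,0.16]],
  ],
)

```text
clock: 17.35
tool_pos: [0.4779, -0.3842, 0.0404]
orientation: [179.8, 0.0, -119.1]
force: [0.3, -0.4, -1.3]
opening: 0.0508
gripper_force: 0.0
```

>>> carry_out(
  deltas=[
    [[0,0,0,0,0.16],[0,0,0,0,0.16]],
  ],
)

```text
clock: 17.55
tool_pos: [0.48, -0.385, 0.0439]
orientation: [-180.0, -0.0, -119.0]
force: [1.1, 0.0, 1.8]
opening: 0.0508
gripper_force: 0.0
```

```bash
python3 -c "
from go import *
o=ctrl.get_obs();print(o['tool_pos'],o['orientation'],o['opening'],o['force'])
plan([(.4825,-.3844,.01,-119.2)])"
```

```text
[ 0.47998646 -0.38503269  0.04394488] [-1.79974069e+02 -2.01805318e-02 -1.18986121e+02] 0.0507729551121422 [1.05486868 0.04924587 1.81616273]
[ 4.825e-01 -3.844e-01  1.000e-02 -1.192e+02] -> [-0.0089 -0.0095  0.1697  0.0006]
```

>>> carry_out(
  deltas=[
    [[-0.009,-0.009,0.06,0.0005,0.16],[-0.009,-0.009,0.12,0.0005,0.16],[-0.009,-0.009,0.16,0.0005,0.16],[-0.009,-0.009,0.17,0.0005,0.16],[-0.009,-0.009,0.17,0.0005,0.16]],
  ],
)

```text
clock: 18.05
tool_pos: [0.4812, -0.3844, 0.0087]
orientation: [179.9, -0.0, -119.2]
force: [-0.4, 0.2, 0.0]
opening: 0.0511
gripper_force: 0.0
```

>>> carry_out(
  deltas=[
    [[0,0,0,0,0.16],[0,0,0,0,0.0],[0,0,0,0,-0.2],[0,0,0,0,-0.5],[0,0,0,0,-0.5]],
  ],
)

```text
clock: 18.55
tool_pos: [0.4817, -0.3846, 0.0095]
orientation: [-180.0, 0.0, -119.2]
force: [0.3, -0.0, 2.0]
opening: 0.0338
gripper_force: 30.0
```

>>> carry_out(
  deltas=[
    [[0,0,0,0,-0.5],[0,0,0,0,-0.5],[0,0,-0.1,0,-0.5],[0,0,-0.3,0,-0.5],[0,0,-0.5,0,-0.5]],
  ],
)

```text
clock: 19.05
tool_pos: [0.4806, -0.3841, 0.1092]
orientation: [179.8, -0.0, -119.2]
force: [1.4, 0.5, -0.4]
opening: 0.0333
gripper_force: 30.0
```

```bash
python3 -c "
from go import *
o=ctrl.get_obs();print(o['tool_pos'],o['orientation'],o['opening'],o['force'],o['joint_pos'])
s=ctrl.snapshot('side');save(s,'e1',(200,360,210,340),4)
plan([(.52,-.22,.16,-138),(.53,-.05,.16,-150),(.53,.12,.16,-163),(.5018,.2102,.16,-176.1),(.5018,.2102,.1,-176.1)])"
```

```text
[ 0.48058009 -0.38405595  0.10923604] [ 1.79836363e+02 -1.58976020e-02 -1.19248902e+02] 0.03331094415545867 [ 1.3509699   0.46216078 -0.42824024] [-2.04699073e+01  2.06381671e+01 -1.56662121e+01 -1.14708331e-02
 -5.38597678e+01 -8.77223940e+00]
[   0.52   -0.22    0.16 -138.  ] -> [-0.8137  0.2487 -0.2133  0.0523]
[ 5.3e-01 -5.0e-02  1.6e-01 -1.5e+02] -> [-0.6059  0.5982 -0.      0.0333]
[ 5.30e-01  1.20e-01  1.60e-01 -1.63e+02] -> [-0.425   0.7361 -0.      0.0361]
[ 5.018e-01  2.102e-01  1.600e-01 -1.761e+02] -> [ 0.003   0.4725 -0.      0.0364]
[ 5.018e-01  2.102e-01  1.000e-01 -1.761e+02] -> [-0.   0.   0.3 -0. ]
```

View pics/e1.png

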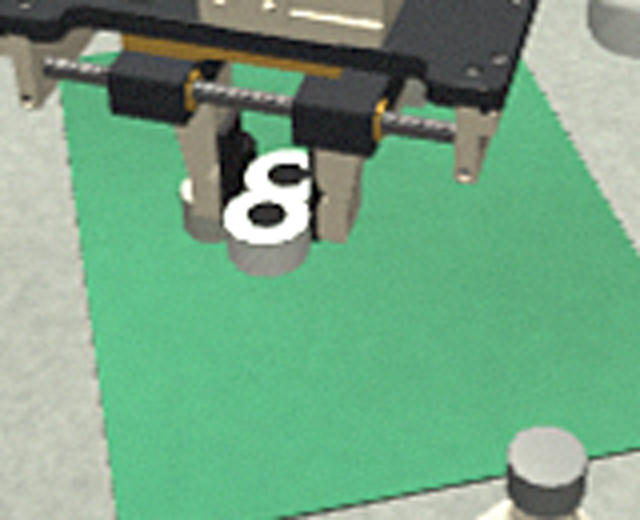

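The figure-of-eight plate is held level and centred between the pads (crop (270,195)). Carrying it over.

>>> carry_out(
  deltas=[
    [[-0.2,0.06,-0.1,0.013,-0.5],[-0.4,0.12,-0.16,0.026,-0.5],[-0.61,0.185,-0.21,0.04,-0.5],[-0.814,0.249,-0.213,0.0523,-0.5],[-0.814,0.249,-0.213,0.0523,-0.5]],
  ],
)

```text
clock: 19.6
tool_pos: [0.5186, -0.2142, 0.1522]
orientation: [-180.0, 0.1, -138.0]
force: [-0.2, 0.9, -1.0]
opening: 0.0337
gripper_force: 30.0
```

>>> carry_out(
  deltas=[
    [[-0.15,0.15,0,0.008,-0.5],[-0.3,0.3,0,0.016,-0.5],[-0.45,0.45,0,0.025,-0.5],[-0.606,0.598,0,0.0333,-0.5],[-0.606,0.598,0,0.0333,-0.5]],
  ],
)

```text
clock: 20.1
tool_pos: [0.5283, -0.0445, 0.1516]
orientation: [180.0, 0.0, -149.9]
force: [-1.0, 0.1, 0.3]
opening: 0.0336
gripper_force: 30.0
```

>>> carry_out(
  deltas=[
    [[-0.11,0.18,0,0.009,-0.5],[-0.21,0.37,0,0.018,-0.5],[-0.32,0.55,0,0.027,-0.5],[-0.425,0.736,0,0.0361,-0.5],[-0.425,0.736,0,0.0361,-0.5]],
  ],
)

```text
clock: 20.6
tool_pos: [0.5284, 0.1254, 0.1515]
orientation: [180.0, 0.0, -162.9]
force: [-0.5, -0.1, -0.4]
opening: 0.0339
gripper_force: 30.0
```

>>> carry_out(
  deltas=[
    [[0.001,0.16,0,0.012,-0.5],[0.002,0.32,0,0.024,-0.5],[0.003,0.472,0,0.0364,-0.5],[0.003,0.472,0.1,0.0364,-0.5],[0.003,0.472,0.25,0.0364,-0.5]],
  ],
)

```text
clock: 21.1
tool_pos: [0.5009, 0.213, 0.1025]
orientation: [179.9, 0.2, -176.0]
force: [-0.7, 0.8, -1.3]
opening: 0.0335
gripper_force: 30.0
```

>>> carry_out(
  deltas=[
    [[0,0,0,0,-0.5],[0,0,0,0,-0.5]],
  ],
)

```text
clock: 21.3
tool_pos: [0.5, 0.211, 0.1016]
orientation: [-179.9, -0.1, -176.2]
force: [0.0, -0.2, -0.0]
opening: 0.0335
gripper_force: 30.0
```

```bash
python3 -c "
from go import *
o=ctrl.get_obs();print(o['tool_pos'],o['orientation'],o['opening'],o['force'])
plan([(.5018,.2102,.0585,-176.1)])"
```

```text
[0.49995769 0.21103374 0.10164908] [-1.79916777e+02 -7.25106552e-02 -1.76159988e+02] 0.03354749177523854 [ 0.02760564 -0.21141125 -0.04631332]
[ 5.018e-01  2.102e-01  5.850e-02 -1.761e+02] -> [-8.900e-03 -4.800e-03  2.157e-01 -2.000e-04]
```

>>> carry_out(
  deltas=[
    [[-0.009,-0.005,0.06,0,-0.5],[-0.009,-0.005,0.13,0,-0.5],[-0.009,-0.005,0.185,0,-0.5],[-0.009,-0.005,0.205,0,-0.5],[-0.009,-0.005,0.212,0,-0.5]],
  ],
)

```text
clock: 21.8
tool_pos: [0.5018, 0.2109, 0.0591]
orientation: [-180.0, -0.0, -176.2]
force: [0.8, -0.1, -0.3]
opening: 0.0339
gripper_force: 30.0
```

>>> carry_out(
  deltas=[
    [[0,0,0.003,0,-0.5],[0,0,0.006,0,-0.5],[0,0,0.008,0,-0.5],[0,0,0.008,0,-0.5]],
  ],
)

```text
clock: 22.2
tool_pos: [0.5019, 0.2112, 0.058]
orientation: [180.0, 0.0, -176.2]
force: [0.0, -0.5, -0.7]
opening: 0.0335
gripper_force: 30.0
```

>>> carry_out(
  deltas=[
    [[0,0,0.003,0,-0.5],[0,0,0.006,0,-0.5],[0,0,0.006,0,-0.5]],
  ],
)

```text
clock: 22.5
tool_pos: [0.5017, 0.211, 0.0565]
orientation: [-180.0, -0.0, -176.2]
force: [-0.0, -0.3, -0.1]
opening: 0.0338
gripper_force: 30.0
```

>>> carry_out(
  deltas=[
    [[0,0,0.003,0,-0.5],[0,0,0.003,0,-0.5]],
  ],
)

```text
clock: 22.7
tool_pos: [0.5018, 0.2111, 0.0564]
orientation: [-180.0, 0.0, -176.1]
force: [-1.6, -0.7, 4.4]
opening: 0.0336
gripper_force: 30.0
```

>>> carry_out(
  deltas=[
    [[0,0,0,0,0.0],[0,0,0,0,0.0],[0,0,0,0,0.0],[0,0,0,0,0.0],[0,0,-0.02,0,0.0]],
  ],
)

```text
clock: 23.2
tool_pos: [0.5015, 0.2108, 0.0596]
orientation: [-180.0, -0.1, -176.2]
force: [0.7, -0.2, 0.1]
opening: 0.0439
gripper_force: 0.0
```

>>> carry_out(
  deltas=[
    [[0,0,-0.06,0,0.0],[0,0,-0.15,0,0.0],[0,0,-0.35,0,0.0],[0,0,-0.5,0,0.0],[0,0,-0.5,0,0.0]],
  ],
)

```text
clock: 23.7
tool_pos: [0.5042, 0.2127, 0.1657]
orientation: [179.7, 0.4, -176.1]
force: [0.3, 0.0, -0.2]
opening: 0.0436
gripper_force: 0.0
```

```bash
python3 -c "
from go import *
o=ctrl.get_obs();print(o['tool_pos'],o['orientation'],o['opening'],o['force'])
plan([(.53,.04,.16,-186),(.52,-.13,.16,-198),(.4797,-.2634,.16,-209),(.4797,-.2634,.029,-209)])"
```

```text
[0.50424294 0.21268638 0.16570763] [ 179.74408344    0.43574086 -176.11236803] 0.04363678979180518 [ 0.33344267  0.0349169  -0.18418973]
[ 5.30e-01  4.00e-02  1.60e-01 -1.86e+02] -> [-0.0699 -0.8702  0.0285  0.0275]
[ 5.20e-01 -1.30e-01  1.60e-01 -1.98e+02] -> [-0.0391 -0.8506 -0.      0.0333]
[ 4.797e-01 -2.634e-01  1.600e-01 -2.090e+02] -> [-0.0145 -0.6966 -0.      0.0306]
[ 4.797e-01 -2.634e-01  2.900e-02 -2.090e+02] -> [ 0.     0.     0.655 -0.   ]
```

>>> carry_out(
  deltas=[
    [[-0.015,-0.2,0,0.007,0.0],[-0.03,-0.42,0,0.014,0.0],[-0.05,-0.64,0,0.021,0.0],[-0.07,-0.87,0,0.0275,0.0],[-0.07,-0.87,0,0.0275,0.0]],
  ],
)

```text
clock: 24.2
tool_pos: [0.5272, 0.0342, 0.1603]
orientation: [-180.0, -0.0, 173.6]
force: [-0.5, 1.2, -0.1]
opening: 0.0438
gripper_force: 0.0
```

>>> carry_out(
  deltas=[
    [[-0.01,-0.21,0,0.008,0.0],[-0.02,-0.42,0,0.016,0.0],[-0.03,-0.63,0,0.025,0.0],[-0.039,-0.851,0,0.0333,0.0],[-0.039,-0.851,0,0.0333,0.0]],
  ],
)

```text
clock: 24.7
tool_pos: [0.5164, -0.1352, 0.1602]
orientation: [-180.0, -0.0, 161.6]
force: [-0.0, -0.1, 0.7]
opening: 0.0434
gripper_force: 0.0
```

>>> carry_out(
  deltas=[
    [[-0.004,-0.2,0,0.008,0.0],[-0.008,-0.4,0,0.016,0.0],[-0.0145,-0.697,0,0.0306,0.0],[-0.0145,-0.697,0.1,0.0306,0.0],[-0.0145,-0.697,0.2,0.0306,0.0]],
  ],
)

```text
clock: 25.2
tool_pos: [0.4766, -0.2666, 0.1203]
orientation: [180.0, 0.1, 150.8]
force: [0.2, 0.5, -0.9]
opening: 0.0441
gripper_force: 0.0
```

>>> carry_out(
  deltas=[
    [[0,0,0,0,0.0],[0,0,0,0,0.0]],
  ],
)

```text
clock: 25.4
tool_pos: [0.477, -0.2648, 0.1204]
orientation: [-180.0, -0.0, 151.0]
force: [0.6, -0.4, 0.4]
opening: 0.0435
gripper_force: 0.0
```

```bash
python3 -c "
from go import *
o=ctrl.get_obs();print(o['tool_pos'],o['orientation'],o['opening'],o['force'])
s=ctrl.snapshot('top');save(s,'lap',(65,225,120,275),3.7)
plan([(.4797,-.2634,.029,-209)])"
```

```text
[ 0.47696794 -0.26477267  0.12039779] [-1.79975953e+02 -2.17546103e-02  1.50984036e+02] 0.04353241325328384 [ 0.64465462 -0.43392343  0.36836936]
[ 4.797e-01 -2.634e-01  2.900e-02 -2.090e+02] -> [-0.0062  0.0111  0.4598  0.    ]
```

View pics/lap.png

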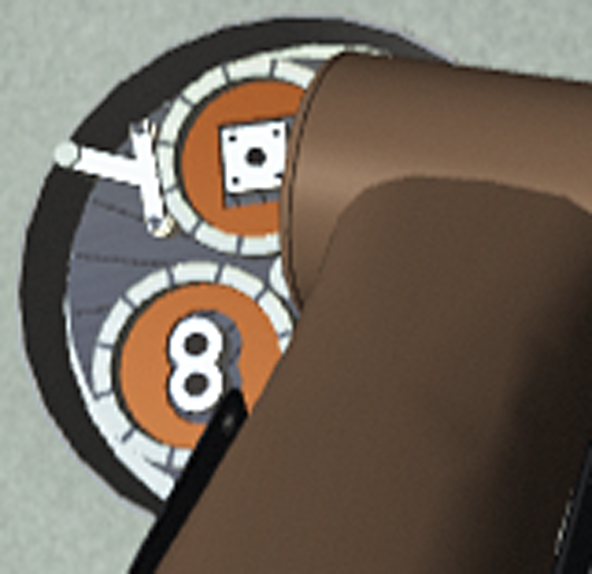

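Both plates lie flat in their openings (square at crop (257,157), eight at (195,365)). Now the eight weight.

>>> carry_out(
  deltas=[
    [[-0.006,0.011,0.15,0,0.0],[-0.006,0.011,0.3,0,0.0],[-0.006,0.011,0.4,0,0.0],[-0.006,0.011,0.445,0,0.0],[-0.006,0.011,0.445,0,0.0]],
  ],
)

```text
clock: 25.95
tool_pos: [0.4791, -0.2633, 0.0308]
orientation: [-180.0, -0.0, 151.0]
force: [-0.9, 0.7, 0.6]
opening: 0.044
gripper_force: 0.0
```

>>> carry_out(
  deltas=[
    [[0,0,0,0,0.0],[0,0,0,0,0.0]],
  ],
)

```text
clock: 26.15
tool_pos: [0.48, -0.2639, 0.0324]
orientation: [180.0, 0.1, 151.0]
force: [-0.2, 0.3, 0.8]
opening: 0.0434
gripper_force: 0.0
```

>>> carry_out(
  deltas=[
    [[0,0,0.005,0,-0.2],[0,0,0.005,0,-0.4],[0,0,0.005,0,-0.7],[0,0,0.005,0,-0.7],[0,0,0.005,0,-0.7]],
  ],
)

```text
clock: 26.65
tool_pos: [0.4792, -0.2638, 0.0302]
orientation: [180.0, 0.0, 150.9]
force: [0.6, 1.1, 3.2]
opening: 0.0231
gripper_force: 30.0
```

>>> carry_out(
  deltas=[
    [[0,0,0,0,-0.7],[0,0,0,0,-0.7],[0,0,-0.1,0,-0.7],[0,0,-0.3,0,-0.7],[0,0,-0.5,0,-0.7]],
  ],
)

```text
clock: 27.15
tool_pos: [0.4773, -0.2634, 0.1296]
orientation: [-179.9, -0.2, 150.9]
force: [1.1, -0.2, -3.3]
opening: 0.0233
gripper_force: 30.0
```

```bash
python3 -c "
from go import *
o=ctrl.get_obs();print(o['tool_pos'],o['orientation'],o['opening'],o['force'])
plan([(.52,-.11,.16,-198),(.53,.06,.16,-186),(.5018,.2111,.16,-176.2)])"
```

```text
[ 0.47725342 -0.26340933  0.12956735] [-179.93793146   -0.23614726  150.90881872] 0.023270478477763864 [ 1.14203518 -0.2049894  -3.34998035]
[ 5.20e-01 -1.10e-01  1.60e-01 -1.98e+02] -> [ 0.1862  0.7742 -0.1522 -0.0308]
[ 5.30e-01  6.00e-02  1.60e-01 -1.86e+02] -> [ 0.2151  0.8238 -0.     -0.0333]
[ 5.018e-01  2.111e-01  1.600e-01 -1.762e+02] -> [ 0.2192  0.7366 -0.     -0.0272]
```

>>> carry_out(
  deltas=[
    [[0.04,0.18,-0.1,-0.008,-0.7],[0.08,0.37,-0.17,-0.016,-0.7],[0.13,0.57,-0.18,-0.024,-0.7],[0.186,0.774,-0.18,-0.0308,-0.7],[0.186,0.774,-0.18,-0.0308,-0.7]],
  ],
)

```text
clock: 27.65
tool_pos: [0.5221, -0.1066, 0.1654]
orientation: [180.0, -0.0, 162.3]
force: [0.2, -0.5, -3.1]
opening: 0.023
gripper_force: 30.0
```

>>> carry_out(
  deltas=[
    [[0.05,0.2,0,-0.008,-0.7],[0.1,0.41,0,-0.016,-0.7],[0.16,0.62,0,-0.025,-0.7],[0.215,0.824,0,-0.0333,-0.7],[0.215,0.824,0,-0.0333,-0.7]],
  ],
)

```text
clock: 28.15
tool_pos: [0.5314, 0.0632, 0.1652]
orientation: [180.0, -0.1, 174.3]
force: [0.3, 0.0, -3.3]
opening: 0.0232
gripper_force: 30.0
```

>>> carry_out(
  deltas=[
    [[0.055,0.18,0,-0.007,-0.7],[0.11,0.36,0,-0.014,-0.7],[0.165,0.55,0,-0.021,-0.7],[0.219,0.737,0,-0.0272,-0.7],[0.219,0.737,0,-0.0272,-0.7]],
  ],
)

```text
clock: 28.65
tool_pos: [0.5026, 0.2136, 0.1651]
orientation: [-180.0, -0.0, -176.0]
force: [-0.9, 0.1, -3.1]
opening: 0.0235
gripper_force: 30.0
```

>>> carry_out(
  deltas=[
    [[0,0,0.05,0,-0.7],[0,0,0.1,0,-0.7],[0,0,0.1,0,-0.7],[0,0,0.1,0,-0.7]],
  ],
)

```text
clock: 29.05
tool_pos: [0.5032, 0.2095, 0.1452]
orientation: [-179.9, -0.1, -176.3]
force: [-1.0, 0.4, -2.9]
opening: 0.0228
gripper_force: 30.0
```

```bash
python3 -c "
from go import *
o=ctrl.get_obs();print(o['tool_pos'],o['orientation'],o['opening'],o['force'])
s=ctrl.snapshot('side');save(s,'w1',(190,340,90,210),5)
plan([(.5018,.2111,.098,-176.2)])"
```

```text
[0.50321155 0.20951805 0.1452151 ] [-1.79932504e+02 -7.67579167e-02 -1.76284457e+02] 0.022845590250555974 [-1.04117263  0.4123306  -2.8739213 ]
[ 5.018e-01  2.111e-01  9.800e-02 -1.762e+02] -> [ 8.200e-03  6.600e-03  2.387e-01 -2.000e-04]
```

View pics/w1.png

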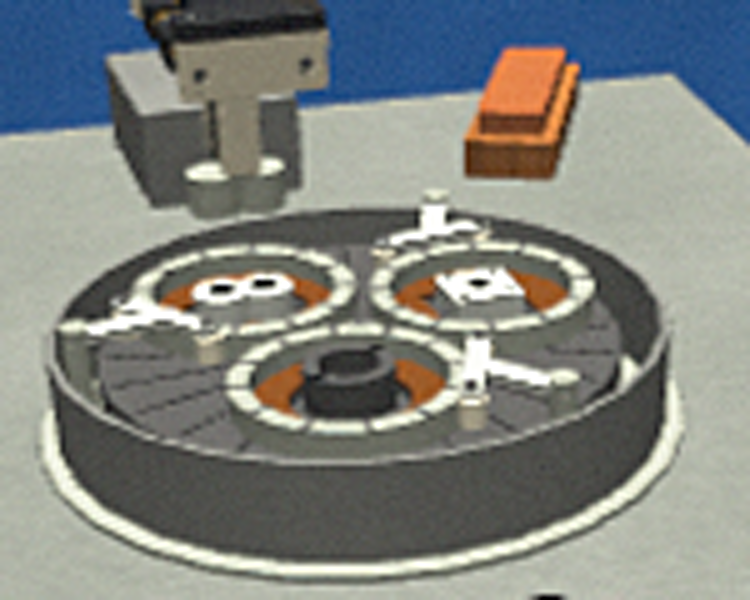

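The seal ring, square plate and eight plate sit flat (crop (350,380), (480,290), (240,290)). The eight weight hangs level at (235,185), parallel to its plate. Lowering it.

>>> carry_out(
  deltas=[
    [[0.004,0.005,0.07,0,-0.7],[0.006,0.005,0.14,0,-0.7],[0.006,0.005,0.2,0,-0.7],[0.006,0.005,0.225,0,-0.7],[0.006,0.005,0.23,0,-0.7]],
  ],
)

```text
clock: 29.6
tool_pos: [0.502, 0.2114, 0.0995]
orientation: [-180.0, -0.0, -176.2]
force: [0.9, 0.7, -3.2]
opening: 0.0234
gripper_force: 30.0
```

>>> carry_out(
  deltas=[
    [[0,0,0,0,-0.7],[0,0,0,0,-0.7]],
  ],
)

```text
clock: 29.8
tool_pos: [0.5025, 0.212, 0.1006]
orientation: [180.0, 0.1, -176.2]
force: [-0.0, -0.1, -3.0]
opening: 0.0234
gripper_force: 30.0
```

```bash
python3 -c "
from go import *
o=ctrl.get_obs();print(o['tool_pos'],o['orientation'],o['opening'],o['force'])
plan([(.5018,.2111,.0955,-176.2)])"
```

```text
[0.502488   0.21200319 0.10057876] [ 1.79972035e+02  5.09138233e-02 -1.76187992e+02] 0.023443764830374934 [-0.02534549 -0.05963266 -2.97783683]
[ 5.018e-01  2.111e-01  9.550e-02 -1.762e+02] -> [ 0.0037 -0.0043  0.0254  0.    ]
```

>>> carry_out(
  deltas=[
    [[0.003,-0.003,0.006,0,-0.7],[0.003,-0.003,0.012,0,-0.7],[0.003,-0.003,0.017,0,-0.7],[0.003,-0.003,0.021,0,-0.7],[0.003,-0.003,0.021,0,-0.7]],
  ],
)

```text
clock: 30.3
tool_pos: [0.5015, 0.2111, 0.0956]
orientation: [-180.0, -0.0, -176.2]
force: [0.0, -0.2, -3.1]
opening: 0.0231
gripper_force: 30.0
```

>>> carry_out(
  deltas=[
    [[0,0,0.002,0,-0.7],[0,0,0.004,0,-0.7],[0,0,0.004,0,-0.7]],
  ],
)

```text
clock: 30.6
tool_pos: [0.5016, 0.2112, 0.0952]
orientation: [180.0, 0.0, -176.2]
force: [-1.3, -0.2, -0.4]
opening: 0.0231
gripper_force: 30.0
```

>>> carry_out(
  deltas=[
    [[0,0,0.002,0,-0.7],[0,0,0.002,0,-0.3],[0,0,0.002,0,0.0],[0,0,0.002,0,0.0],[0,0,0.002,0,0.0]],
  ],
)

```text
clock: 31.1
tool_pos: [0.5016, 0.2111, 0.0946]
orientation: [180.0, 0.0, -176.2]
force: [-0.2, -0.5, 0.3]
opening: 0.0428
gripper_force: 0.0
```

>>> carry_out(
  deltas=[
    [[0,0,-0.05,0,0.0],[0,0,-0.15,0,0.0],[0,0,-0.3,0,0.0],[0,0,-0.4,0,0.0],[0,0,-0.4,0,0.0]],
  ],
)

```text
clock: 31.6
tool_pos: [0.5032, 0.2122, 0.1786]
orientation: [179.8, 0.3, -176.2]
force: [-0.5, 0.9, 0.5]
opening: 0.0437
gripper_force: 0.0
```

```bash
python3 -c "
from go import *
o=ctrl.get_obs();print(o['tool_pos'],o['orientation'],o['opening'],o['force'])
plan([(.54,.03,.175,-156),(.57,-.09,.175,-135),(.591,-.163,.175,-114.4),(.591,-.163,.03,-114.4)])"
```

```text
[0.50322587 0.21218442 0.17857309] [ 179.82175209    0.30433391 -176.16456287] 0.043713939168161076 [-0.47347222  0.90834843  0.52752552]
[ 5.40e-01  3.00e-02  1.75e-01 -1.56e+02] -> [-0.1225 -0.9212  0.0179 -0.056 ]
[ 5.70e-01 -9.00e-02  1.75e-01 -1.35e+02] -> [ 0.107  -0.6091 -0.     -0.0583]
[   0.591   -0.163    0.175 -114.4  ] -> [ 0.1838 -0.3323 -0.     -0.0572]
[ 5.910e-01 -1.630e-01  3.000e-02 -1.144e+02] -> [-0.     0.     0.725 -0.   ]
```

>>> carry_out(
  deltas=[
    [[-0.03,-0.22,0,-0.014,0.0],[-0.06,-0.45,0,-0.028,0.0],[-0.09,-0.68,0,-0.042,0.0],[-0.1225,-0.921,0,-0.056,0.0],[-0.1225,-0.921,0,-0.056,0.0]],
  ],
)

```text
clock: 32.1
tool_pos: [0.5381, 0.0244, 0.1744]
orientation: [-180.0, -0.1, -156.1]
force: [0.2, 0.2, -0.4]
opening: 0.0441
gripper_force: 0.0
```

>>> carry_out(
  deltas=[
    [[0.03,-0.15,0,-0.015,0.0],[0.05,-0.3,0,-0.03,0.0],[0.08,-0.45,0,-0.045,0.0],[0.107,-0.609,0,-0.0583,0.0],[0.107,-0.609,0,-0.0583,0.0]],
  ],
)

```text
clock: 32.6
tool_pos: [0.5684, -0.0935, 0.1742]
orientation: [180.0, -0.0, -135.1]
force: [-0.4, 0.2, 0.7]
opening: 0.0438
gripper_force: 0.0
```

>>> carry_out(
  deltas=[
    [[0.06,-0.11,0,-0.018,0.0],[0.12,-0.22,0,-0.037,0.0],[0.184,-0.332,0,-0.0572,0.0],[0.184,-0.332,0.2,-0.0572,0.0],[0.184,-0.332,0.4,-0.0572,0.0]],
  ],
)

```text
clock: 33.1
tool_pos: [0.5899, -0.1642, 0.0946]
orientation: [-179.8, 0.1, -114.6]
force: [1.2, -0.0, -1.4]
opening: 0.0438
gripper_force: 0.0
```

>>> carry_out(
  deltas=[
    [[0,0,0,0,0.0],[0,0,0,0,0.0]],
  ],
)

```text
clock: 33.3
tool_pos: [0.589, -0.1638, 0.0949]
orientation: [179.9, -0.1, -114.4]
force: [0.8, 0.5, 0.5]
opening: 0.044
gripper_force: 0.0
```

```bash
python3 -c "
from go import *
o=ctrl.get_obs();print(o['tool_pos'],o['orientation'],o['opening'],o['force'])
plan([(.591,-.163,.0305,-114.4)])"
```

```text
[ 0.58895742 -0.16377989  0.09485716] [ 1.79931285e+02 -7.08676594e-02 -1.14434775e+02] 0.04401638998967193 [0.84963834 0.48250039 0.52689697]
[ 5.910e-01 -1.630e-01  3.050e-02 -1.144e+02] -> [-7.800e-03 -7.700e-03  3.218e-01 -1.000e-04]
```

>>> carry_out(
  deltas=[
    [[-0.008,-0.008,0.1,0,0.0],[-0.008,-0.008,0.2,0,0.0],[-0.008,-0.008,0.28,0,0.0],[-0.008,-0.008,0.315,0,0.0],[-0.008,-0.008,0.315,0,0.0]],
  ],
)

```text
clock: 33.8
tool_pos: [0.5918, -0.163, 0.0326]
orientation: [-179.9, 0.0, -114.4]
force: [0.0, -0.6, -0.0]
opening: 0.0438
gripper_force: 0.0
```

>>> carry_out(
  deltas=[
    [[0,0,0,0,0.0],[0,0,0,0,0.0]],
  ],
)

```text
clock: 34.0
tool_pos: [0.5921, -0.1632, 0.0331]
orientation: [-179.9, 0.0, -114.4]
force: [0.1, 0.1, -0.3]
opening: 0.0437
gripper_force: 0.0
```

>>> carry_out(
  deltas=[
    [[0.002,0.005,0.012,0,-0.2],[0.002,0.005,0.012,0,-0.4],[0.002,0.005,0.012,0,-0.7],[0.002,0.005,0.012,0,-0.7],[0.002,0.005,0.012,0,-0.7]],
  ],
)

```text
clock: 34.5
tool_pos: [0.5905, -0.1633, 0.0294]
orientation: [-180.0, 0.0, -114.4]
force: [0.8, -0.0, 1.1]
opening: 0.0233
gripper_force: 30.0
```

>>> carry_out(
  deltas=[
    [[0,0,0,0,-0.7],[0,0,0,0,-0.7],[0,0,-0.1,0,-0.7],[0,0,-0.3,0,-0.7],[0,0,-0.5,0,-0.7]],
  ],
)

```text
clock: 35.0
tool_pos: [0.5881, -0.163, 0.1285]
orientation: [179.7, -0.1, -114.5]
force: [0.8, -0.4, -2.5]
opening: 0.0234
gripper_force: 30.0
```

```bash
python3 -c "
from go import *
o=ctrl.get_obs();print(o['tool_pos'],o['orientation'],o['opening'],o['force'])
plan([(.63,-.02,.168,-98),(.6398,.1783,.168,-82.5)])"
```

```text
[ 0.5881042  -0.16299091  0.1285165 ] [ 1.79735824e+02 -8.97950728e-02 -1.14480122e+02] 0.02341483513548877 [ 0.81094158 -0.42603783 -2.52634839]
[ 6.30e-01 -2.00e-02  1.68e-01 -9.80e+01] -> [-0.7375  0.1056 -0.1974 -0.0458]
[  0.6398   0.1783   0.168  -82.5   ] -> [-0.9887  0.0895 -0.     -0.0431]
```

>>> carry_out(
  deltas=[
    [[-0.18,0.025,-0.1,-0.011,-0.7],[-0.36,0.05,-0.18,-0.022,-0.7],[-0.55,0.08,-0.2,-0.034,-0.7],[-0.737,0.105,-0.2,-0.0458,-0.7],[-0.737,0.105,-0.2,-0.0458,-0.7]],
  ],
)

```text
clock: 35.5
tool_pos: [0.6322, -0.0164, 0.1683]
orientation: [179.9, 0.0, -97.6]
force: [0.3, -0.1, -2.9]
opening: 0.0231
gripper_force: 30.0
```

>>> carry_out(
  deltas=[
    [[-0.24,0.02,0,-0.011,-0.7],[-0.48,0.04,0,-0.022,-0.7],[-0.72,0.065,0,-0.033,-0.7],[-0.96,0.088,0,-0.0431,-0.7],[-0.989,0.09,0,-0.0431,-0.7]],
  ],
)

```text
clock: 36.0
tool_pos: [0.6406, 0.1826, 0.1677]
orientation: [179.9, 0.0, -82.1]
force: [0.1, -1.2, -3.5]
opening: 0.0237
gripper_force: 30.0
```

>>> carry_out(
  deltas=[
    [[0,0,0.1,0,-0.7],[0,0,0.15,0,-0.7],[0,0,0.15,0,-0.7],[0,0,0.15,0,-0.7]],
  ],
)

```text
clock: 36.4
tool_pos: [0.6413, 0.1772, 0.1389]
orientation: [179.9, -0.0, -82.5]
force: [-0.0, 0.0, -3.2]
opening: 0.0233
gripper_force: 30.0
```

```bash
python3 -c "
from go import *
o=ctrl.get_obs();print(o['tool_pos'],o['orientation'],o['opening'],o['force'])
s=ctrl.snapshot('side');save(s,'w2',(220,340,90,190),6)
plan([(.6398,.1783,.0955,-82.5)])"
```

```text
[0.64130411 0.17716322 0.13890931] [ 1.79933011e+02 -3.81220754e-02 -8.25027721e+01] 0.023270578963235113 [-0.00779224  0.01965454 -3.16879172]
[  0.6398   0.1783   0.0955 -82.5   ] -> [-0.0056  0.0091  0.2203  0.    ]
```

View pics/w2.png

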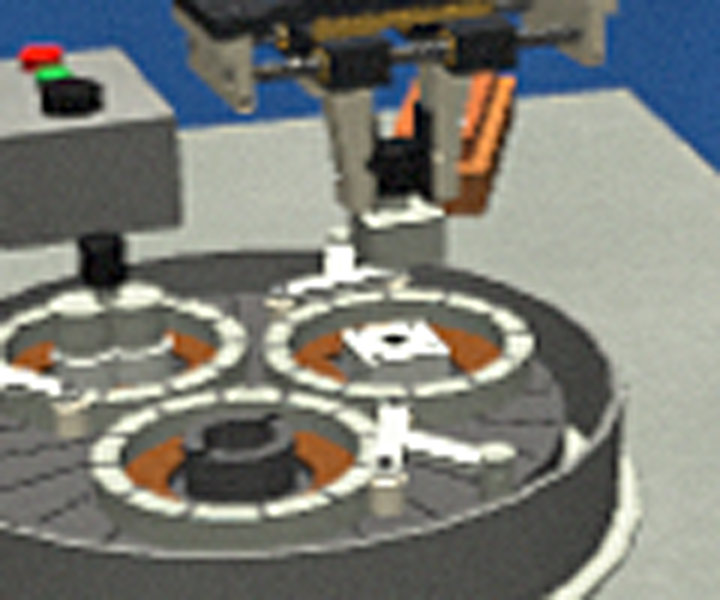

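The eight weight sits well on its plate (crop (105,310)). The square weight at (400,235) may be turned relative to its plate (395,342), so I'll fit its yaw.

```bash
cat > m3.py <<'E'
from fit import *
S=ctrl.snapshot("side")
for k,p,z in(("square_weight_knob",(.6405,.1778),.1389-.0264),("square_plate_mid",(.6398,.1783),.05)):
    e=proj(S,[*p,z+.012]);print(k,np.round(e,1))
    for d in ctrl.silhouettes(S,k):
        if np.hypot(*(np.array(d["centre"])-e))<20:
            print(round(d["p"],2),d["mask"].sum(),[fit([(S,d["mask"])],k,p,z,[y]) for y in(-10,7,25,45)]);break
im=S["color"][105:165,275:300+10]
a=cv2.resize(S["color"][:,:,::-1][110:160,268:308],None,fx=14,fy=12,interpolation=cv2.INTER_LANCZOS4)
for yaw,c in((7.5,(0,0,255)),(-5,(255,0,0)),(17,(0,160,0))):
    t=np.radians(yaw);R=np.array([[np.cos(t),-np.sin(t)],[np.sin(t),np.cos(t)]])
    for zz,h in((.1125,.038),(.068,.042)):
        q=np.array([proj(S,[*(R@v+[.6405,.1778]),zz]) for v in sq(h)])
        q=((q-[268,110]+.5)*[14,12]).astype(int);cv2.polylines(a,[q],True,c,1)
cv2.imwrite("pics/w3.png",a)
E
python3 m3.py
```

```text
square_weight_knob [285.4 127.7]
0.74 232 [(array([ 6.422e+02,  1.732e+02, -4.000e-01]), np.float64(0.162)), (array([ 6.421e+02,  1.732e+02, -3.000e-01]), np.float64(0.162)), (array([ 6.416e+02,  1.713e+02, -3.000e-01]), np.float64(0.163)), (array([642.4, 171.4,  64. ]), np.float64(0.166))]
square_plate_mid [285.4 147.7]
0.45 158 [(array([639.3, 177.6,   5. ]), np.float64(0.141)), (array([639.3, 178.3,   5.4]), np.float64(0.142)), (array([639.4, 178.4,   5.2]), np.float64(0.143)), (array([639.6, 177.4,  57.2]), np.float64(0.225))]
```

View pics/w3.png

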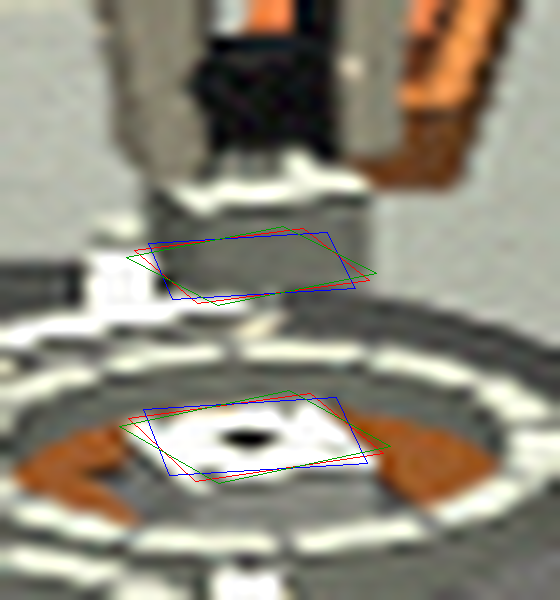

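The overlay shows the weight's front corner at (205,300) and the 7.5° prediction at (198,303). The weight seems 2–3° short, so I'll add 2° of yaw and set it down.

>>> carry_out(
  deltas=[
    [[-0.005,0.008,0.06,-0.0055,-0.7],[-0.005,0.008,0.12,-0.0055,-0.7],[-0.005,0.008,0.17,-0.0055,-0.7],[-0.005,0.008,0.19,-0.0055,-0.7],[-0.005,0.008,0.195,-0.0055,-0.7]],
  ],
)

```text
clock: 37.1
tool_pos: [0.6395, 0.1786, 0.0993]
orientation: [179.9, -0.0, -80.5]
force: [0.1, -0.9, -3.4]
opening: 0.0233
gripper_force: 30.0
```

>>> carry_out(
  deltas=[
    [[0,0,0.005,0,-0.7],[0,0,0.01,0,-0.7],[0,0,0.015,0,-0.7],[0,0,0.015,0,-0.7]],
  ],
)

```text
clock: 37.5
tool_pos: [0.6398, 0.1789, 0.0973]
orientation: [-180.0, 0.0, -80.5]
force: [-0.1, -0.3, -3.2]
opening: 0.0231
gripper_force: 30.0
```

>>> carry_out(
  deltas=[
    [[0,0,0.004,0,-0.7],[0,0,0.008,0,-0.7],[0,0,0.012,0,-0.7],[0,0,0.012,0,-0.7]],
  ],
)

```text
clock: 37.9
tool_pos: [0.6397, 0.1788, 0.0946]
orientation: [180.0, -0.0, -80.5]
force: [0.6, 0.8, -3.7]
opening: 0.0229
gripper_force: 30.0
```

>>> carry_out(
  deltas=[
    [[0,0,0.003,0,-0.7],[0,0,0.003,0,-0.7]],
  ],
)

```text
clock: 38.1
tool_pos: [0.6399, 0.1788, 0.0944]
orientation: [-180.0, -0.0, -80.5]
force: [-0.2, -0.1, -0.6]
opening: 0.0232
gripper_force: 30.0
```

Supported. Release, lift and move well clear toward the mat to look.

>>> carry_out(
  deltas=[
    [[0,0,0.002,0,-0.7],[0,0,0.002,0,-0.3],[0,0,0.002,0,0.0],[0,0,0.002,0,0.0],[0,0,0.002,0,0.0]],
  ],
)

```text
clock: 38.6
tool_pos: [0.6399, 0.1789, 0.0938]
orientation: [-180.0, 0.0, -80.5]
force: [0.1, 0.2, 0.2]
opening: 0.0431
gripper_force: 0.0
```

>>> carry_out(
  deltas=[
    [[0,0,-0.05,0,0.0],[0,0,-0.15,0,0.0],[0,0,-0.3,0,0.0],[0,0,-0.5,0,0.0],[0,0,-0.6,0,0.0]],
  ],
)

```text
clock: 39.1
tool_pos: [0.6412, 0.1791, 0.2185]
orientation: [-179.7, 0.0, -80.4]
force: [0.8, 0.6, 0.9]
opening: 0.0441
gripper_force: 0.0
```

>>> carry_out(
  deltas=[
    [[0.2,0,0,0,0.0],[0.4,0,0,0,0.0],[0.6,0,0,0,0.0],[0.8,0,0,0,0.0],[1.0,0.2,0,0,0.0]],
  ],
)

```text
clock: 39.6
tool_pos: [0.6393, -0.0213, 0.2134]
orientation: [-180.0, -0.1, -80.5]
force: [0.0, -1.7, -0.8]
opening: 0.0438
gripper_force: 0.0
```

>>> carry_out(
  deltas=[
    [[0.2,0.1,0,0,0.0],[0.4,0.2,0,0,0.0],[0.6,0.3,0,0,0.0],[0.8,0.4,0,0,0.0],[1.0,0.5,0,0,0.0]],
  ],
)

```text
clock: 40.1
tool_pos: [0.5711, -0.2351, 0.2149]
orientation: [-179.9, -0.0, -80.5]
force: [0.4, -0.6, -0.5]
opening: 0.0443
gripper_force: 0.0
```

>>> carry_out(
  deltas=[
    [[0.2,0.05,0,0,0.0],[0.4,0.1,0,0,0.0],[0.6,0.2,0,0,0.0],[0.8,0.3,0,0,0.0],[0.8,0.3,0,0,0.0]],
  ],
)

```text
clock: 40.6
tool_pos: [0.537, -0.4057, 0.2141]
orientation: [180.0, -0.0, -80.7]
force: [0.4, 1.1, -0.1]
opening: 0.0437
gripper_force: 0.0
```

```bash
cat > m4.py <<'E'
from fit import *
T=ctrl.snapshot("top");print(ctrl.get_obs()["tool_pos"])
save(T,"end",(70,220,125,265),4)
g=.00025
for k,c,h in(("sq",(.6398,.1785),.042),("eight",(.5018,.2111),None)):
    a=[]
    for z in(.068,.092):
        xs=np.arange(-.04,.04,g);X,Y=np.meshgrid(xs,xs)
        q=np.array([proj(T,[c[0]+u,c[1]+v,z]) for u,v in zip(X.ravel(),Y.ravel())],np.float32).reshape(*X.shape,2)
        a.append(cv2.remap(T["color"],q[...,0],q[...,1],cv2.INTER_CUBIC))
    cv2.imwrite(f"pics/{k}.png",cv2.resize(np.hstack(a)[:,:,::-1],None,fx=1.2,fy=1.2))
E
python3 m4.py; cd pics; python3 -c "
import cv2,numpy as np
cv2.imwrite('both.png',cv2.resize(np.vstack([cv2.imread('sq.png'),cv2.imread('eight.png')]),(600,600)))"
```

```text
[ 0.53776774 -0.40376414  0.21405359]
```

View pics/end.png

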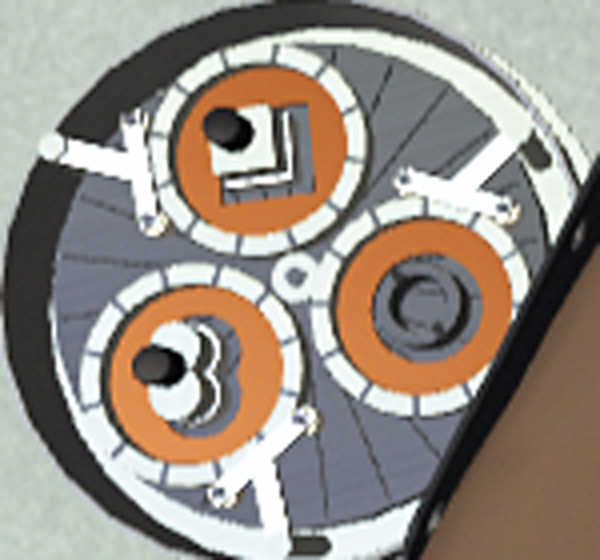

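View pics/both.png

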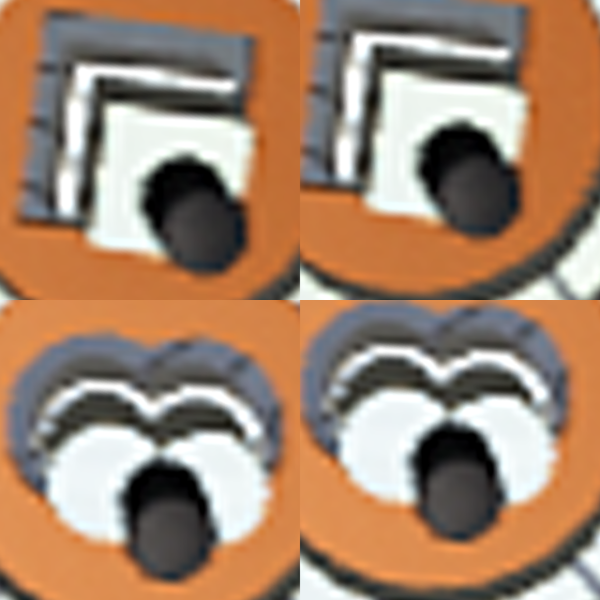

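The final view shows each weight on its plate with parallel edges (7.0° against 7.2° on the square). By my reading of the rectified views they are centred within about 1 mm (square panel centres ~(149,150) and ~(148,150)). The seal ring sits in the round opening at (425,305).

```bash
python3 -c "
from plant import ctrl
print(ctrl.close_job())"
```

```text
the job is handed in; nothing more can be done
None
```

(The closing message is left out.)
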